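Point out the failed capacitor and its spare

TASK

Show a colleague the repair, touching nothing but the lever: first push the isolator lever with your fingertips all the way over to its other side, so that the power board is off. Then point at the swollen, brown-topped capacitor on the board, with the fingertips about 3 cm straight above its middle for at least two seconds, and then in the same way at its replacement, the new blue capacitor in the yellow tray. Do not come down over any other capacitor, leave everything else where it is, and finish with the hand raised about 20 cm above the bench, the lever still over.

Things in the scene. Friction and masses are not known exactly. Their poses are not given: they have to be found in the camera images.
- isolator (a joint): Angle of the isolator lever about its level hinge, rad: 0 = leaning fully to the -x side of its base (on), 1.0 = fully over to the +x side (off), end stops at both, upright at 0.5. Light friction (under 1.5 N at the ball), no spring: it stays where it is left.
- isolator_tip (a point): Centre of the red ball (26 mm across) at the end of the isolator lever's steel stem (10 mm thick). It lies 80 mm from the hinge axis. The ball moves in an arc from about 38 mm on the -x side of the base's middle to 38 mm on the +x side; its centre is 92 mm above the bench at both ends and 102 mm when upright.
- isolator_base: Grey block of the isolator, fixed, 70 (x) x 50 (y) x 25 mm high, at the right of the bench. Origin: centre of its underside. Its +x axis is the direction in which the lever is pushed to off; the hinge axis runs along its y, 22 mm above the origin.
- power_board: Green circuit board on 10 mm standoffs, fixed, 220 (x) x 150 (y) mm, its upper face 12.5 mm above the bench, at the left of the bench. It carries four blue capacitors in a block 82 x 72 mm (centre to centre) and along its +x edge a finned aluminium heat sink that ends 35.5 mm above the bench. Origin: centre of its underside at bench height.
- cap_swollen: The failed capacitor, fixed on the power board at one of the four places (which one varies): upright can 35 mm across with a blue sleeve, 40 mm high to its rim, with a rust-brown domed top 4 mm higher (44 mm in all). Origin: centre of its underside (on the board, 12.5 mm above the bench).
- cap_good1: One of three sound capacitors fixed on the power board: upright can 35 mm across, 40 mm high, blue sleeve, flat top with a silver disc. Origin: centre of its underside (on the board); its top is 40 mm above that.
- cap_good2: One of three sound capacitors fixed on the power board: upright can 35 mm across, 40 mm high, blue sleeve, flat top with a silver disc. Origin: centre of its underside (on the board); its top is 40 mm above that.
- cap_good3: One of three sound capacitors fixed on the power board: upright can 35 mm across, 40 mm high, blue sleeve, flat top with a silver disc. Origin: centre of its underside (on the board); its top is 40 mm above that.
- spares_tray: Yellow open tray, fixed, 210 (x) x 80 (y) x 22 mm high, with three compartments in a row along its x and a floor 4 mm thick. Origin: centre of its underside.
- spare_blue: The replacement: capacitor with a blue sleeve. Loose, new: the same can shape as those on the board, 35 mm across, 40 mm high, flat top with a silver disc, standing upright in one compartment of the spares tray (which one varies). Origin: centre of its underside; its top is 40 mm above that.
- spare_green: Capacitor with a green sleeve, not wanted. Loose, new: the same can shape as those on the board, 35 mm across, 40 mm high, flat top with a silver disc, standing upright in one compartment of the spares tray (which one varies). Origin: centre of its underside; its top is 40 mm above that.
- spare_black: Capacitor with a black sleeve, not wanted. Loose, new: the same can shape as those on the board, 35 mm across, 40 mm high, flat top with a silver disc, standing upright in one compartment of the spares tray (which one varies). Origin: centre of its underside; its top is 40 mm above that.
- screwdriver: Loose screwdriver with an orange handle, 200 mm long, 26 mm thick, lying to the left of the board. Origin: under its middle; +x points to the blade. To be left alone.
- solder_spool: Loose black spool of solder, 54 mm across, 42 mm high, standing beyond the tray. Origin: centre of its underside. To be left alone.

How it is judged:
By the outcome, as a careful person would: the job done as asked, in the order asked, and still so for the second after the job is handed in, with the robot touching nothing.
It also fails if it takes over 64 s, if anything falls off the work surface, if the arm or the gripper's body presses on something with over 40 N, if the wrist force passes 120 N, or if a joint passes its speed limit or range.

ROBOT

A 6-joint arm with a two-finger parallel gripper is mounted at the origin on the work surface. World frame = base frame: x ahead of the robot, y to its left, z up, the work surface at z = 0. Lengths are in mm, angles in rad, forces in N, time in s.
With the tool pointing down it reaches from about 275 to 750 mm from the base axis. Payload 10.2 kg.
Tool frame: the origin (TCP) lies at the very end of the fingers, on their centre line; the grasp point (between the pads) lies 19 mm behind it; z points along the fingers, y is the direction in which the jaws open and shut (so a half turn about z gives the same grasp; the last joint's range is limited). The gripper opens to 85 mm and grips with 20 to 120 N. Pads are 22 mm wide; open, the fingers measure 114 mm over their backs; the gripper's body (76 mm by 85 mm) begins 54 mm behind the grasp point. The pads swing forward as they close: fully open they stand 13 mm farther back than shut.
Start: joints at [-1.423, 0.313, 1.498, -0, 1.331, -0.223], TCP at [190.227, -489.331, 231.294] pointing down, gripper open.
Joint ranges: [-2.94, 2.94], [-0.97, 2.17], [0.19, 2.56], [-1.23, 4.37], [0.02, 3.11], [-2.88, 2.88]. Speed limits (rad/s): [2.39, 2.39, 3.01, 3.14, 3.14, 3.14].

INTERFACE

Orientations are given as a unit quaternion [w, x, y, z].
In Python, from rig import * gives the robot as it stands. The module is installed in compiled form; this text tells all that it offers.
- The arm moves only by the shell command python3 -m crank 'ROWS' [FORCE]. ROWS is a JSON object of lists of equal length, an entry for each row: "dp": the shift along the world's x, y, z in cm, a list of three; "delta_rot": the turn, a rotation vector about the world's x, y, z in degrees, a list of three; "claw": the closure in counts, from 0 (fully open) to 255 (shut). A call has 1 to 10 rows; each row shifts and turns the commanded pose from where the row before left it; what a row does not reach is not made up. A row lasts 1/10 s, in which the tool goes at most 50 mm and 8.59 degrees, less where a joint would pass 70% of its speed; a pose out of reach is approached as far as the arm can. A call is refused whole if a number of a shift passes 5 or a number of a turn 8.59, either way. A call with a gripper value outside its range is refused whole. The fingers move at their own pace and stop on an object; FORCE is the grip in N (left out, the last holds). Time passes only in rows, so rows that do not move let the fingers close. It gives the time, the measured TCP pose, the force and the opening at its end, in the units of the state.
- sense(): the state, without advancing time (a new reading comes with each control period).
- capture(name): name is "scene" or "top" or "wrist"; returns (picture, depth): 480x640x3 uint8, red, green, blue; 480x640 float32, mm along the optical axis (not along the pixel's ray), 0 where there is no reading.
- camera_model(name): a dict with "fx", "fy", "cx", "cy" (pixels), "cam_to_world" (4x4, takes a point from camera to world coordinates); the wrist camera has in their place "T_tool_cam" (4x4, takes a point from camera to tool coordinates, whose origin is the TCP and whose axes are the flange's). Camera axes: x right, y up, looking along -z (the intrinsics and any distortion apply to the point x, -y, -z); pixel columns grow to the right and rows downward; lengths in mm; the calibration is good to about 2 mm. A picture is of the moment at which its call begins: read the wrist's pose just before it. camera_model takes no time and is no camera call.
- finish_job(): hands the job in, once; it reports no verdict.
Trained networks look in the newest picture that a camera, given by its name, has taken for a name from the list of things; names that differ only in an ending like _2 or _b are one class to them, and where a whole thing is asked for, a point or a joint stands for the part that bears it (a point fixed in the world has none). Each returns a list of dicts, best first, with "p" (0 to 1); they miss things now and then, are a little off and sometimes report something else, mostly with a low value. They report only what shows in the picture. A call takes as long as a camera call.
- boxes_of(camera, target): "centre" ([column, row] in pixels, amid what is visible of it).
- masks_of(camera, target): "region" (480x640 bool, what is visible of it) and "centre" ([column, row] in pixels, amid what is visible of it).
- pinpoint(camera, target): "centre" ([column, row] in pixels: a listed point, or the origin of a listed thing).
The state is a dict: "time_s": time; "joints": joint angles; "dq": joint speeds; "tau": joint torques, N m; "eef_pos": TCP position; "ee_rot": TCP orientation; "force": force on the tool from outside, world axes, zero at the start; "wrist_torque": the same for the moment, N m; "grip_width": opening from 0.0 (shut) to 1.0 (fully open).
Only numpy, scipy, OpenCV 4.12 (cv2) and the standard library are available. Lean on these libraries where they do the work, as an engineer would, in place of code of your own. Each camera call takes 0.05 s, during which the arm holds its last target.

## Working session

There is one attempt and no reset: what is moved stays moved. The work goes in short steps, Python scripts to look and compute and a shell command to move; the robot and the scene stay as the last step left them, time stands still between calls to the robot, and variables do not carry over. Pictures are saved under pics/ and viewed, and the job is handed in when it is done.

```bash
mkdir -p pics; python3 - <<'E'
from rig import *
import cv2,numpy as np
s=sense();print({k:np.round(v,3).tolist() for k,v in s.items()})
for c in ("scene","top"):
    p,d=capture(c);cv2.imwrite(f"pics/{c}0.png",p[:,:,::-1]);np.save(f"{c}_d.npy",d)
    m=camera_model(c);print(c,{k:np.round(v,3).tolist() for k,v in m.items()})
E
```

```text
{'time_s': 0.0, 'joints': [-1.423, 0.313, 1.498, 0.0, 1.331, -0.223], 'dq': [0.001, -0.0, 0.001, -0.003, -0.001, 0.002], 'tau': [-0.001, -41.227, -25.974, -0.0, 0.004, -0.0], 'eef_pos': [190.197, -489.066, 230.744], 'ee_rot': [-0.001, 0.983, 0.184, 0.0], 'force': [-0.354, -0.854, -0.463], 'wrist_torque': [-0.003, 0.037, 0.011], 'grip_width': 1.0}
scene {'fx': 487.474, 'fy': 487.474, 'cx': 318.072, 'cy': 239.272, 'cam_to_world': [[-0.769, -0.526, 0.363, 951.395], [0.639, -0.64, 0.427, 415.402], [0.008, 0.56, 0.828, 832.27], [0.0, 0.0, 0.0, 1.0]]}
top {'fx': 573.326, 'fy': 573.326, 'cx': 318.85, 'cy': 236.926, 'cam_to_world': [[-0.004, 0.985, -0.172, 383.272], [-1.0, -0.003, 0.005, 65.042], [0.004, 0.172, 0.985, 1405.745], [0.0, 0.0, 0.0, 1.0]]}
```

View pics/top0.png

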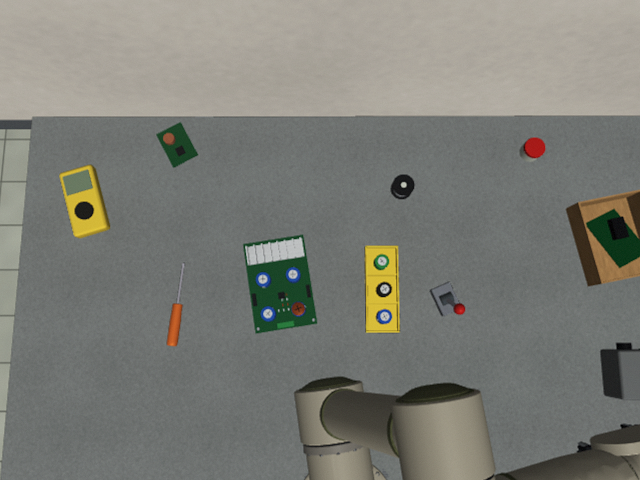

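View pics/scene0.png

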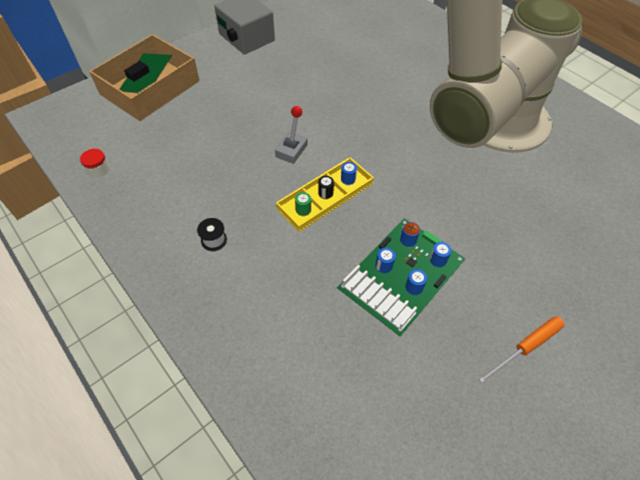

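```bash
cat > h.py <<'E'
from rig import *
import numpy as np
def world(c,px,z=None,d=None):
    m=camera_model(c);T=np.array(m["cam_to_world"])
    r=np.array([(px[0]-m["cx"])/m["fx"],-(px[1]-m["cy"])/m["fy"],-1.])
    if d is not None: return T[:3,:3]@(r*d)+T[:3,3]
    w=T[:3,:3]@r; return T[:3,3]+w*(z-T[2,3])/w[2]
def px(c,P):
    m=camera_model(c);T=np.array(m["cam_to_world"]);q=T[:3,:3].T@(np.array(P)-T[:3,3])
    return [m["cx"]+m["fx"]*q[0]/-q[2], m["cy"]+m["fy"]*q[1]/q[2]]
E
python3 - <<'E'
from h import *
Z=dict(isolator_tip=92,isolator_base=0,power_board=0,cap_swollen=12.5,cap_good1=12.5,spares_tray=0,spare_blue=4,spare_green=4,spare_black=4,screwdriver=0,solder_spool=0)
for c in ("top","scene"):
  for n,z in Z.items():
    for r in pinpoint(c,n)[:4]:
        print(c,n,round(r["p"],2),np.round(r["centre"],1),np.round(world(c,r["centre"],z),1))
print(sense()["time_s"])
E
```

```text
top isolator_tip 0.6 [382.3 261.8] [554.2 -87.9  92. ]
top isolator_tip 0.51 [458.8 305.4] [ 453.4 -260.2   92. ]
top isolator_base 0.81 [445.4 296.4] [ 480.3 -251.1    0. ]
top power_board 0.92 [284.2 280. ] [521.9 143.5   0. ]
top cap_swollen 0.58 [296.  308.1] [452.6 113.9  12.5]
top cap_good1 0.66 [291.7 276.1] [530.2 124.6  12.5]
top cap_good1 0.63 [268.1 314.1] [438.5 181.1  12.5]
top cap_good1 0.53 [262.2 282.9] [513.8 196.2  12.5]
top spares_tray 0.58 [382.8 292.5] [490.4 -98.1   0. ]
top spare_blue 0.75 [271.2 317.2] [431.4 174.2   4. ]
top spare_blue 0.54 [381.3 320. ] [423.6 -92.4   4. ]
top spare_black 0.6 [379.6 289.2] [498.2 -90.    4. ]
top screwdriver 0.76 [180.2 302.4] [468.1 396.6   0. ]
top solder_spool 0.83 [397.4 191.8] [ 744.1 -140.9    0. ]
top solder_spool 0.57 [457.9 308.1] [ 451.7 -280.4    0. ]
scene isolator_tip 0.48 [293.4 110. ] [ 447.1 -269.1   92. ]
scene isolator_base 0.79 [287.8 149.6] [ 479.1 -254.6    0. ]
scene power_board 0.73 [402.6 276.7] [515.1 160.1   0. ]
scene cap_swollen 0.88 [404.7 237.6] [453.1 101.9  12.5]
scene cap_swollen 0.72 [438.7 259.2] [438.  181.2  12.5]
scene cap_good1 0.85 [415.2 286.6] [518.6 194.5  12.5]
scene cap_good1 0.82 [383.4 265.2] [532.4 121.6  12.5]
scene cap_good1 0.79 [442.  261.6] [437.1 189.2  12.5]
scene spares_tray 0.81 [324.7 193.4] [497.6 -98.    0. ]
scene spare_blue 0.89 [353.5 179.4] [423.8 -85.6   4. ]
scene spare_black 0.66 [324.8 192.9] [498.7 -96.5   4. ]
scene screwdriver 0.58 [517.6 351.1] [465.  399.2   0. ]
scene solder_spool 0.85 [214.7 239.3] [ 751.1 -148.3    0. ]
1.2
```

```bash
python3 - <<'E'
from h import *
import cv2
for c,rois in (("top",dict(ball=(450,300,470,320),swol=(285,297,312,322),blue=(372,305,396,328))),("scene",dict(ball=(285,100,310,120),swol=(398,218,425,240),blue=(338,158,360,185)))):
    im=cv2.imread(f"pics/{c}0.png");b,g,r=[im[:,:,i].astype(int) for i in range(3)]
    for n,(x0,y0,x1,y1) in rois.items():
        if n=="ball": m=(r>90)&(g<60)&(b<70);z=92
        elif n=="swol": m=(r>g*1.6)&(r>b*1.5)&(r>50);z=54
        else: m=(abs(r-b)<35)&(r>140)&(g>140);z=44
        M=np.zeros(m.shape,bool);M[y0:y1,x0:x1]=m[y0:y1,x0:x1]
        n_,l,st,ce=cv2.connectedComponentsWithStats(M.astype(np.uint8));k=1+np.argmax(st[1:,4])
        print(c,n,st[k],np.round(ce[k],1),np.round(world(c,ce[k],z),1))
a=cv2.imread("pics/top0.png")[235:345,240:480];b=cv2.imread("pics/scene0.png")[90:310,260:480]
cv2.imwrite("pics/topz.png",cv2.resize(a,None,fx=3.3,fy=3.3,interpolation=2))
cv2.imwrite("pics/scz.png",cv2.resize(b,(600,600),interpolation=2))
E
```

```text
top ball [455 304  10  10  80] [459.6 309. ] [ 445.1 -261.5   92. ]
top swol [292 303  13  12 122] [297.7 308.5] [449.7 108.4  54. ]
top blue [381 312   8   9  56] [384.4 315.9] [432.  -95.6  44. ]
scene ball [291 106  11  12  91] [296.2 111.3] [ 444.9 -261.7   92. ]
scene swol [404 223  15  12 141] [411.2 228.3] [452.7 110.2  54. ]
scene blue [344 164  10   7  55] [348.7 167. ] [433.6 -94.4  44. ]
```

View pics/topz.png

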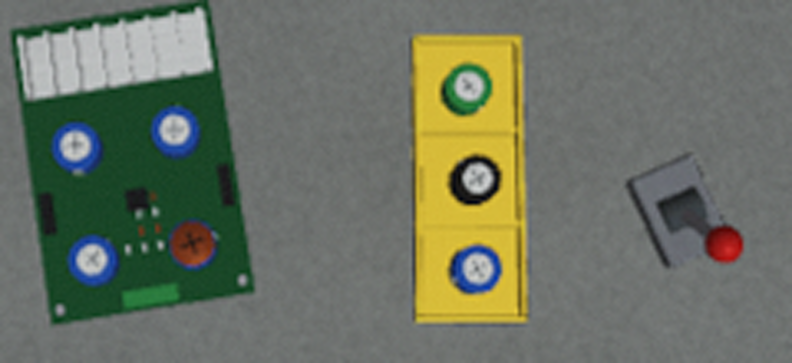

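View pics/scz.png

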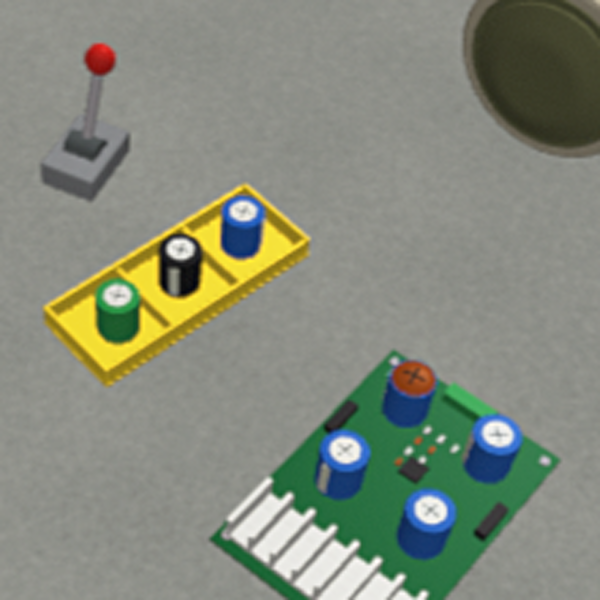

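```bash
python3 - <<'E'
from h import *
import cv2
for z,f in ((628,182),(690,155),(730,240),(668,265)): print(np.round(world("top",(240+z/3.3,235+f/3.3),25),1))
# scene zoom factor 600/220; base top corners
for z,f in ((42,152),(85,118),(129,128),(92,181)): print("s",np.round(world("scene",(260+z*220/600,90+f*220/600),25),1))
for c in("top","scene"):
  for r in masks_of(c,"isolator_base")[:1]: 
    m=r["region"];print(c,r["p"],m.sum(),r["centre"],np.round(world(c,r["centre"],20),1)); 
    im=cv2.imread(f"pics/{c}0.png");y,x=np.nonzero(m);q=im[y.min()-6:y.max()+6,x.min()-6:x.max()+12]
    print(x.min()-6,y.min()-6,q.shape);cv2.imwrite(f"pics/base_{c}.png",cv2.resize(q,None,fx=10,fy=10,interpolation=2))
E
```

```text
[ 493.7 -209.8   25. ]
[ 513.3 -255.9   25. ]
[ 451.4 -282.3   25. ]
[ 433.6 -236.5   25. ]
s [ 507.9 -262.1   25. ]
s [ 455.  -271.2   25. ]
s [ 433.3 -237.9   25. ]
s [ 495.8 -209.3   25. ]
top 0.93 652 [444.9, 297.5] [ 476.3 -245.3   20. ]
425 278 (42, 51, 3)
scene 0.8 896 [291.6, 146.0] [ 476.7 -242.    20. ]
269 100 (70, 50, 3)
```

```bash
python3 -m crank '{"dp":[[1.5,1.5,0],[3,3,0],[3.3,3.2,0],[3.3,3.2,0],[3.3,3.2,0],[3.3,3.2,0],[2.5,2.4,0],[1.2,1.2,0],[0,0,0],[0,0,0]],"delta_rot":[[0,0,1],[0,0,1],[0,0,1],[0,0,0],[0,0,0],[0,0,0],[0,0,0],[0,0,0],[0,0,0],[0,0,0]],"claw":[255,255,255,255,255,255,255,255,255,255]}' 20
```

```text
time_s: 2.3
eef_pos: [404.0, -280.5, 231.3]
ee_rot: [0.0, 0.978, 0.21, -0.0]
force: [-0.9, 0.4, -0.4]
grip_width: -0.0
```

```bash
python3 -m crank '{"dp":[[0,0,-2],[0,0,-3.5],[0,0,-3.5],[0,0,-3.5],[0,0,-2.4],[0,0,0],[0,0,0]],"delta_rot":[[0,0,0],[0,0,0],[0,0,0],[0,0,0],[0,0,0],[0,0,0],[0,0,0]],"claw":[255,255,255,255,255,255,255]}'
python3 - <<'E'
from h import *
import cv2
p,d=capture("scene");cv2.imwrite("pics/s1.png",cv2.resize(p[20:220,180:430,::-1],(750,600),interpolation=2))
E
```

```text
time_s: 3.0
eef_pos: [404.0, -281.3, 83.0]
ee_rot: [0.0, 0.978, 0.209, 0.0]
force: [0.4, -0.1, 0.7]
grip_width: 0.002
```

View pics/s1.png

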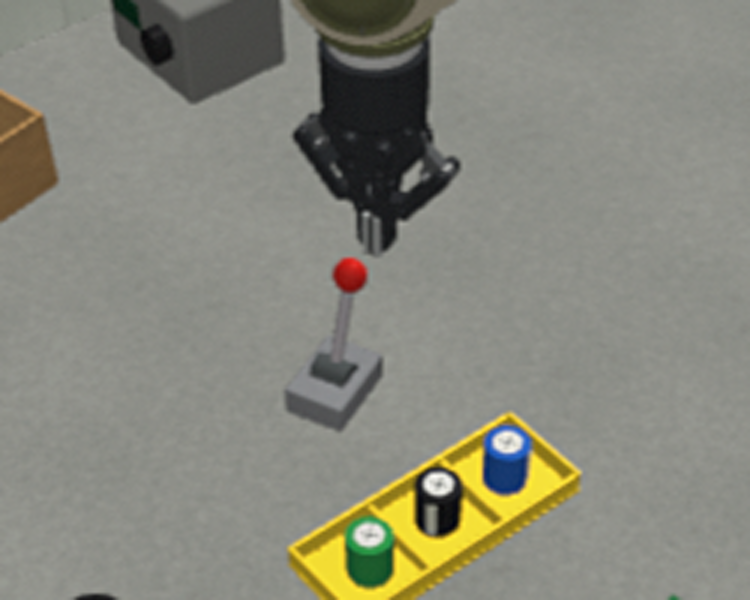

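```bash
python3 -m crank '{"dp":[[0.5,0.2,-0.3],[0.9,0.4,0],[0.9,0.4,0],[0.9,0.45,0],[0.9,0.45,0],[0.9,0.4,0],[0.9,0.4,0],[0.9,0.4,0],[0.7,0.3,0],[0.1,0.1,0]],"delta_rot":[[0,0,0],[0,0,0],[0,0,0],[0,0,0],[0,0,0],[0,0,0],[0,0,0],[0,0,0],[0,0,0],[0,0,0]],"claw":[255,255,255,255,255,255,255,255,255,255]}'
python3 - <<'E'
from h import *
import cv2
print(sense()["force"])
p,d=capture("scene");cv2.imwrite("pics/s2.png",cv2.resize(p[20:220,180:430,::-1],(750,600),interpolation=2))
E
```

```text
time_s: 4.05
eef_pos: [480.9, -244.9, 79.1]
ee_rot: [-0.0, 0.978, 0.21, 0.0]
force: [0.4, -1.2, 0.3]
grip_width: -0.0
[ 0.44969541 -1.164504    0.26492775]
```

View pics/s2.png

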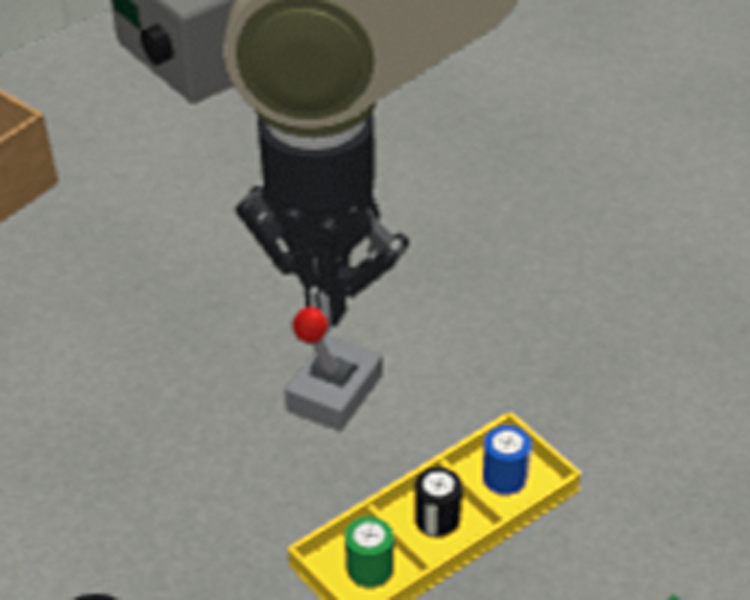

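```bash
python3 -m crank '{"dp":[[0.3,0.13,0],[0.3,0.14,0],[0.2,0.1,0],[0,0,0]],"delta_rot":[[0,0,0],[0,0,0],[0,0,0],[0,0,0]],"claw":[255,255,255,255]}'
python3 - <<'E'
from h import *
p,d=capture("scene")
import cv2
b,g,r=[p[:,:,i].astype(int) for i in (2,1,0)]
M=(r>90)&(g<60)&(b<70);M[:90]=0;M[160:]=0;M[:,:250]=0;M[:,320:]=0
n,l,st,ce=cv2.connectedComponentsWithStats(M.astype(np.uint8));k=1+np.argmax(st[1:,4]);print(st[k],ce[k],world("scene",ce[k],92))
E
```

```text
time_s: 4.5
eef_pos: [488.4, -241.6, 79.3]
ee_rot: [0.0, 0.978, 0.21, 0.0]
force: [-0.8, 0.2, 0.2]
grip_width: 0.001
[276 126  11  12 103] [281.18446602 131.7184466 ] [ 509.89858073 -231.5187868    92.        ]
```

```bash
python3 -m crank '{"dp":[[0.2,0.1,0],[0.2,0.1,0],[0,0,0]],"delta_rot":[[0,0,0],[0,0,0],[0,0,0]],"claw":[255,255,255]}'
python3 -m crank '{"dp":[[0.1,0.05,0],[0,0,0]],"delta_rot":[[0,0,0],[0,0,0]],"claw":[255,255]}'
```

```text
time_s: 4.85
eef_pos: [489.6, -241.0, 79.1]
ee_rot: [-0.0, 0.978, 0.21, -0.003]
force: [-18.1, -9.8, 5.2]
grip_width: 0.003
time_s: 5.05
eef_pos: [489.7, -240.9, 79.1]
ee_rot: [-0.0, 0.978, 0.21, -0.004]
force: [-23.9, -10.8, 7.4]
grip_width: -0.002
```

```bash
python3 -m crank '{"dp":[[0.1,0.05,0],[0,0,0]],"delta_rot":[[0,0,0],[0,0,0]],"claw":[255,255]}'
```

```text
time_s: 5.25
eef_pos: [489.9, -240.8, 79.1]
ee_rot: [-0.0, 0.978, 0.21, -0.005]
force: [-28.6, -13.1, 9.6]
grip_width: -0.002
```

```bash
python3 -m crank '{"dp":[[-0.9,-0.4,0],[-1.5,-0.7,0],[-1.5,-0.7,0],[0,0,2],[0,0,4],[0,0,4],[0,0,2.5],[0,0,0],[0,0,0]],"delta_rot":[[0,0,0],[0,0,0],[0,0,0],[0,0,0],[0,0,0],[0,0,0],[0,0,0],[0,0,0],[0,0,0]],"claw":[255,255,255,255,255,255,255,255,255]}'
python3 - <<'E'
from h import *
p,d=capture("scene")
import cv2
b,g,r=[p[:,:,i].astype(int) for i in (2,1,0)]
M=(r>90)&(g<60)&(b<70);M[:90]=0;M[160:]=0;M[:,:250]=0;M[:,320:]=0
n,l,st,ce=cv2.connectedComponentsWithStats(M.astype(np.uint8));k=1+np.argmax(st[1:,4]);print(st[k],ce[k],world("scene",ce[k],92))
print(sense()["eef_pos"])
cv2.imwrite("pics/s3.png",cv2.resize(p[20:220,180:430,::-1],(750,600),interpolation=2))
E
```

```text
time_s: 6.15
eef_pos: [455.2, -256.5, 204.1]
ee_rot: [0.0, 0.978, 0.21, 0.0]
force: [0.5, -0.3, -1.0]
grip_width: -0.002
[276 127  11  11  98] [281.02040816 132.1122449 ] [ 510.90027537 -230.78443591   92.        ]
[ 454.93756952 -256.31305508  203.34203098]
```

View pics/s3.png

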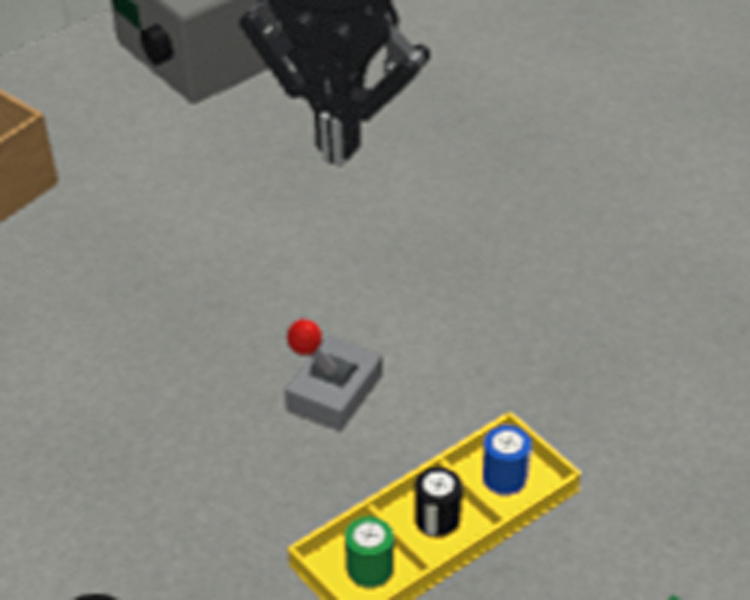

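```bash
python3 - <<'E'
from h import *
import cv2
for c,rois in (("top",[(255,270,272,290),(285,264,301,284),(260,304,276,322),(372,253,392,272),(374,280,396,299),(374,306,396,326)]),("scene",[(408,268,428,288),(376,246,396,266),(432,240,452,260),(294,190,313,206),(318,174,334,190),(340,160,358,174)])):
    im=cv2.imread(f"pics/{c}0.png");b,g,r=[im[:,:,i].astype(int) for i in range(3)]
    m=(abs(r-b)<40)&(abs(r-g)<40)&(r>130)
    for i,(x0,y0,x1,y1) in enumerate(rois):
        M=np.zeros(m.shape,np.uint8);M[y0:y1,x0:x1]=m[y0:y1,x0:x1]
        n_,l,st,ce=cv2.connectedComponentsWithStats(M);k=1+np.argmax(st[1:,4])
        print(c,i,st[k],np.round(world(c,ce[k],52.5 if i<3 else 44),1))
E
```

```text
top 0 [259 275   8   9  56] [519.9 192.   52.5]
top 1 [289 270   8   9  57] [531.4 121.   52.5]
top 2 [263 309   9   9  59] [439.1 179.7  52.5]
top 3 [378 257   9   8  54] [563.5 -92.   44. ]
top 4 [380 285   9   8  56] [496.5 -96.3  44. ]
top 5 [381 312   8   9  60] [432.  -95.3  44. ]
scene 0 [412 272  12  10  90] [521.5 193.5  52.5]
scene 1 [381 250  11  10  83] [532.7 122.6  52.5]
scene 2 [437 245  11   9  77] [440.7 180.9  52.5]
scene 3 [298 194  10   8  64] [564.5 -91.1  44. ]
scene 4 [321 177  10   8  66] [497.6 -96.3  44. ]
scene 5 [344 164  10   7  55] [433.6 -94.4  44. ]
```

```bash
python3 -m crank '{"dp":[[-0.4,2,0],[0,4,0],[0,4.5,0],[0,4.5,0],[0,4.5,0],[0,4.5,0],[0,4.5,0],[0,4.2,0],[0,3,0],[0,0.9,0]],"delta_rot":[[0,0,0],[0,0,0],[0,0,0],[0,0,0],[0,0,0],[0,0,0],[0,0,0],[0,0,0],[0,0,0],[0,0,0]],"claw":[255,255,255,255,255,255,255,255,255,255]}'
python3 -m crank '{"dp":[[0,0,0],[0,0,0]],"delta_rot":[[0,0,0],[0,0,0]],"claw":[255,255]}'
```

```text
time_s: 7.2
eef_pos: [450.4, 111.7, 203.1]
ee_rot: [-0.0, 0.977, 0.211, -0.001]
force: [0.1, -0.3, 0.2]
grip_width: 0.001
time_s: 7.4
eef_pos: [451.1, 108.5, 203.7]
ee_rot: [0.0, 0.978, 0.21, -0.001]
force: [0.6, -0.4, 0.6]
grip_width: 0.001
```

Now down to z ≈ 87, slowly, and hold well over two seconds.

```bash
python3 -m crank '{"dp":[[0,0.1,-1.5],[0,0,-3],[0,0,-3],[0,0,-2.5],[0,0,-1.2],[0,0,-0.5],[0,0,0],[0,0,0],[0,0,0],[0,0,0]],"delta_rot":[[0,0,0],[0,0,0],[0,0,0],[0,0,0],[0,0,0],[0,0,0],[0,0,0],[0,0,0],[0,0,0],[0,0,0]],"claw":[255,255,255,255,255,255,255,255,255,255]}'
python3 - <<'E'
from h import *
import cv2
p,d=capture("scene");cv2.imwrite("pics/s4.png",cv2.resize(p[130:330,300:550,::-1],(750,600),interpolation=2))
print(sense()["eef_pos"])
E
```

```text
time_s: 8.4
eef_pos: [451.5, 110.3, 87.8]
ee_rot: [0.0, 0.978, 0.21, 0.001]
force: [-0.5, -0.0, 0.2]
grip_width: 0.002
[451.45806239 110.34722772  87.73209028]
```

View pics/s4.png

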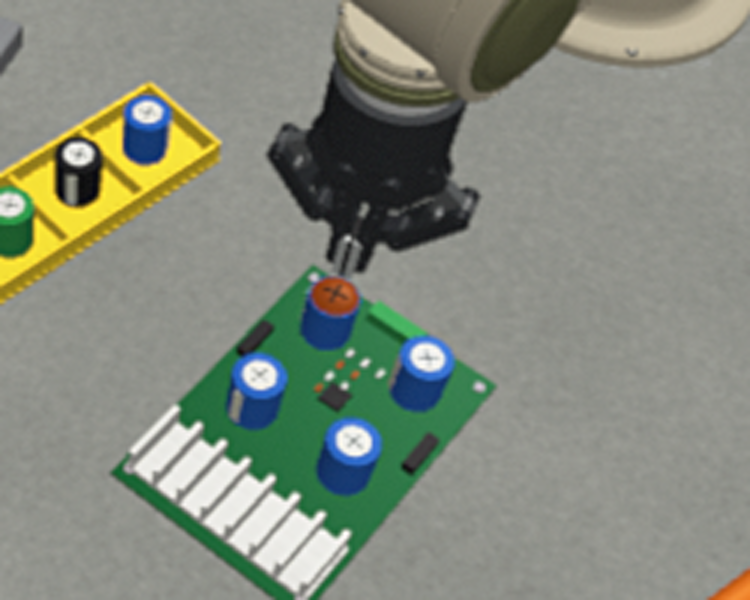

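```bash
python3 - <<'E'
from h import *
for z in (87.5,56.5):
    q=px("scene",(451.3,109.8,z));print(z,[(q[0]-300)*3,(q[1]-130)*3])
E
python3 -m crank '{"dp":[[0,0,-0.1],[0,0,0],[0,0,0],[0,0,0],[0,0,0],[0,0,0],[0,0,0],[0,0,0],[0,0,0],[0,0,0]],"delta_rot":[[0,0,0],[0,0,0],[0,0,0],[0,0,0],[0,0,0],[0,0,0],[0,0,0],[0,0,0],[0,0,0],[0,0,0]],"claw":[255,255,255,255,255,255,255,255,255,255]}'
```

```text
87.5 [np.float64(343.31606938054597), np.float64(262.7957690276155)]
56.5 [np.float64(335.15580803063364), np.float64(291.1511246450116)]
time_s: 9.45
eef_pos: [451.2, 110.4, 86.3]
ee_rot: [-0.0, 0.978, 0.21, -0.0]
force: [-0.4, 0.2, -0.0]
grip_width: -0.001
```

```bash
for i in 1 2; do :; done; python3 -m crank '{"dp":[[0,0,0],[0,0,0],[0,0,0],[0,0,0],[0,0,0],[0,0,0],[0,0,0],[0,0,0],[0,0,0],[0,0,0]],"delta_rot":[[0,0,0],[0,0,0],[0,0,0],[0,0,0],[0,0,0],[0,0,0],[0,0,0],[0,0,0],[0,0,0],[0,0,0]],"claw":[255,255,255,255,255,255,255,255,255,255]}'
python3 -m crank '{"dp":[[0,0,0],[0,0,0],[0,0,0],[0,0,0],[0,0,0],[0,0,0],[0,0,0],[0,0,0],[0,0,0],[0,0,0]],"delta_rot":[[0,0,0],[0,0,0],[0,0,0],[0,0,0],[0,0,0],[0,0,0],[0,0,0],[0,0,0],[0,0,0],[0,0,0]],"claw":[255,255,255,255,255,255,255,255,255,255]}'
```

```text
time_s: 10.45
eef_pos: [451.2, 110.4, 86.3]
ee_rot: [-0.0, 0.978, 0.21, 0.0]
force: [0.0, -0.4, -0.5]
grip_width: 0.0
time_s: 11.45
eef_pos: [451.2, 110.4, 86.3]
ee_rot: [-0.0, 0.978, 0.21, 0.0]
force: [0.2, -0.6, 0.6]
grip_width: -0.001
```

```bash
python3 -m crank '{"dp":[[0,0,2],[0,0,4],[0,0,3.5],[0,0,1.9],[0,0,0],[0,0,0]],"delta_rot":[[0,0,0],[0,0,0],[0,0,0],[0,0,0],[0,0,0],[0,0,0]],"claw":[255,255,255,255,255,255]}'
python3 -m crank '{"dp":[[-0.3,-2,0],[-0.3,-3.5,0],[-0.3,-4,0],[-0.3,-4,0],[-0.3,-3.5,0],[-0.3,-2.5,0],[0,-1,0],[0,0,0],[0,0,0],[0,0,0]],"delta_rot":[[0,0,0],[0,0,0],[0,0,0],[0,0,0],[0,0,0],[0,0,0],[0,0,0],[0,0,0],[0,0,0],[0,0,0]],"claw":[255,255,255,255,255,255,255,255,255,255]}'
```

```text
time_s: 12.05
eef_pos: [450.9, 110.4, 199.7]
ee_rot: [-0.0, 0.978, 0.21, -0.0]
force: [-0.4, -0.4, -0.3]
grip_width: -0.005
time_s: 13.05
eef_pos: [433.3, -93.5, 200.0]
ee_rot: [-0.0, 0.978, 0.211, -0.0]
force: [0.9, 0.7, 0.6]
grip_width: -0.002
```

Down 12.6 cm to z ≈ 74.

```bash
python3 -m crank '{"dp":[[0,-0.1,-1.5],[0,0,-3],[0,0,-3],[0,0,-3],[0,0,-1.5],[0,0,-0.6],[0,0,0],[0,0,0],[0,0,0],[0,0,0]],"delta_rot":[[0,0,0],[0,0,0],[0,0,0],[0,0,0],[0,0,0],[0,0,0],[0,0,0],[0,0,0],[0,0,0],[0,0,0]],"claw":[255,255,255,255,255,255,255,255,255,255]}'
python3 - <<'E'
from h import *
import cv2
p,d=capture("scene");cv2.imwrite("pics/s5.png",cv2.resize(p[60:260,220:470,::-1],(750,600),interpolation=2))
E
```

```text
time_s: 14.05
eef_pos: [433.6, -95.7, 74.9]
ee_rot: [0.0, 0.978, 0.21, 0.001]
force: [0.0, 0.4, -0.1]
grip_width: 0.001
```

View pics/s5.png

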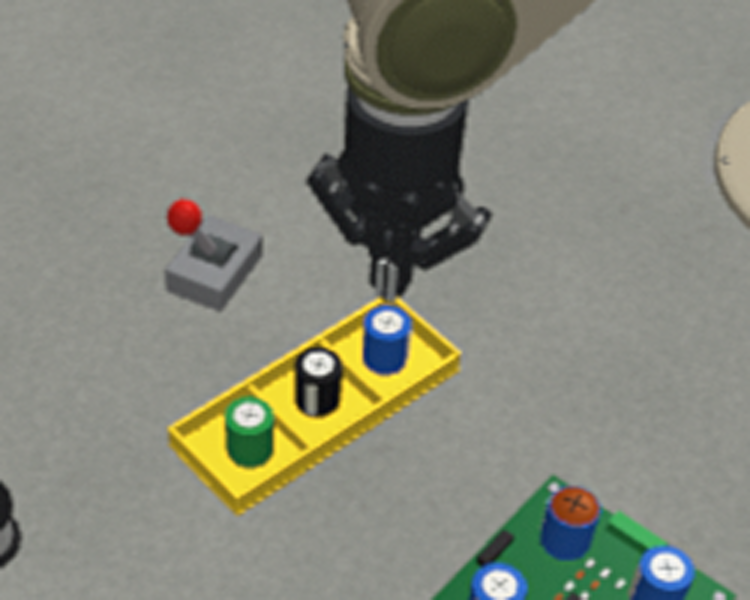

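```bash
python3 -m crank '{"dp":[[0,0,0],[0,0,0],[0,0,0],[0,0,0],[0,0,0],[0,0,0],[0,0,0],[0,0,0],[0,0,0],[0,0,0]],"delta_rot":[[0,0,0],[0,0,0],[0,0,0],[0,0,0],[0,0,0],[0,0,0],[0,0,0],[0,0,0],[0,0,0],[0,0,0]],"claw":[255,255,255,255,255,255,255,255,255,255]}'
python3 -m crank '{"dp":[[0,0,0],[0,0,0],[0,0,0],[0,0,0],[0,0,0],[0,0,0],[0,0,0],[0,0,0],[0,0,0],[0,0,0]],"delta_rot":[[0,0,0],[0,0,0],[0,0,0],[0,0,0],[0,0,0],[0,0,0],[0,0,0],[0,0,0],[0,0,0],[0,0,0]],"claw":[255,255,255,255,255,255,255,255,255,255]}'
```

```text
time_s: 15.1
eef_pos: [433.2, -95.6, 74.3]
ee_rot: [0.0, 0.978, 0.21, 0.0]
force: [0.2, 0.8, -0.0]
grip_width: 0.001
time_s: 16.1
eef_pos: [433.2, -95.6, 74.3]
ee_rot: [-0.0, 0.978, 0.21, -0.0]
force: [-0.2, -0.4, 0.1]
grip_width: -0.0
```

```bash
python3 -m crank '{"dp":[[0,0,0],[0,0,0],[0,0,0],[0,0,0],[0,0,0],[0,0,0],[0,0,0],[0,0,0],[0,0,0],[0,0,0]],"delta_rot":[[0,0,0],[0,0,0],[0,0,0],[0,0,0],[0,0,0],[0,0,0],[0,0,0],[0,0,0],[0,0,0],[0,0,0]],"claw":[255,255,255,255,255,255,255,255,255,255]}'
python3 -m crank '{"dp":[[0,0,2],[0,0,4],[0,0,4],[0,0,2],[0,0,0.6],[0,0,0],[0,0,0],[0,0,0]],"delta_rot":[[0,0,0],[0,0,0],[0,0,0],[0,0,0],[0,0,0],[0,0,0],[0,0,0],[0,0,0]],"claw":[255,255,255,255,255,255,255,255]}'
python3 - <<'E'
from h import *
import cv2
p,d=capture("scene");cv2.imwrite("pics/s6.png",p[:,:,::-1])
E
```

```text
time_s: 17.1
eef_pos: [433.2, -95.6, 74.3]
ee_rot: [-0.0, 0.978, 0.21, -0.0]
force: [0.1, -0.9, 0.9]
grip_width: -0.001
time_s: 17.9
eef_pos: [432.8, -95.4, 199.0]
ee_rot: [-0.001, 0.978, 0.21, -0.001]
force: [0.2, -0.5, -0.1]
grip_width: -0.003
```

View pics/s6.png

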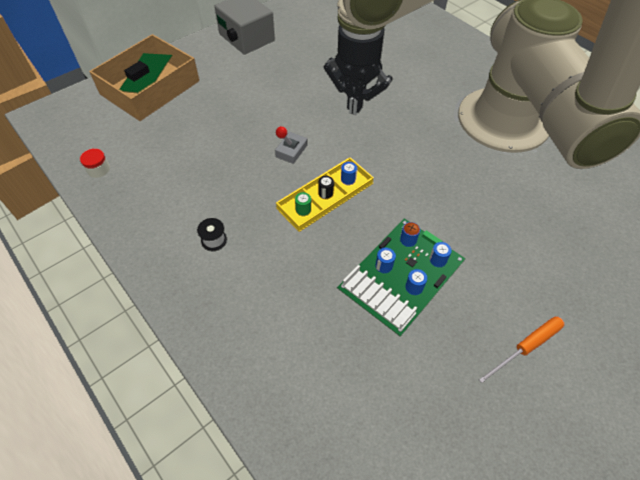

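The lever is over (ball at about 281,132), everything else stands where it did, and the hand is at z = 199 mm.

```bash
python3 -c "
from rig import *
print(finish_job())"
```

```text
the job is handed in; nothing more can be done
None
```

I carried out the whole sequence in about 18 s and handed the job in; no verdict was reported.

- **Lever:** I pushed it with the closed fingertips until it met its end stop, where the wrist force rose to about 33 N. The ball then stayed over after I backed off, at (511, −231) mm. By the camera it had moved about 73 mm, against about 77 mm expected for the full arc. I take the difference as camera error, because the end position agrees with the base's pose (about 513, −230) and the force showed the stop.
- **Swollen capacitor:** I held the fingertips at (451, 110, 86) mm for about 3 s, roughly 30 mm above its dome. Two cameras and the layout of the other three capacitors agreed on its position within about 2 mm. The trained networks' own estimates were up to 8 mm off in places, so I used image centroids instead.
- **New blue capacitor:** I held the fingertips at (433, −96, 74) mm for about 3 s, roughly 30 mm above its top.
- **Finish:** The hand is 199 mm above the bench. In the last picture the lever is still over and the capacitors, tray, screwdriver and spool look unmoved. No contact force showed except at the lever.

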